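# Press the brass bushing into the ceramic lantern and drop in its hanger

## Robot

A 6-joint arm with a two-finger parallel gripper is mounted at the origin on the work surface. World frame = base frame: x ahead of the robot, y to its left, z up, the work surface at z = 0. Lengths are in m, angles in degrees, forces in N, time in s.
With the tool pointing down it reaches from about 0.375 to 0.975 m from the base axis. Payload 3.8 kg.
Tool frame: the origin (TCP) lies midway between the tips of the shut fingers; the grasp point (between the pads) lies 19 mm behind it; x points along the fingers, y is the direction in which the jaws open and shut, and the axes are right-handed (so a half turn about x gives the same grasp; the last joint's range is limited). The gripper opens to 88 mm and grips with 3 to 60 N. Pads are 18 mm wide; open, the fingers measure 123 mm over their backs; the gripper's body (75 mm by 187 mm) begins 45 mm behind the grasp point.
Start: joints at [73.688, 15.12, 91.902, -0, 72.978, -2.114], TCP at [0.166, 0.654, 0.239] pointing down, gripper open.
Joint ranges: [-150.88, 150.88], [-54.13, 125.18], [17.81, 147.31], [-75.09, 255.09], [0, 152.58], [-146.25, 146.25]. Speed limits (degrees/s): [147.25, 147.25, 180, 180, 180, 180].

## Interface

Orientations are given as a 3x3 rotation matrix whose columns are the frame's x, y, z axes.
In Python, from station import sensors, cams, job gives the robot as it stands. The module is installed in compiled form; this text tells all that it offers.
- The arm moves only by the tool play_rows, never from a script. Its argument "increments" is a list of rows, each a list of 3 entries, a list of its own where there are three numbers: the shift along the tool's x, y, z in cm, then the turn about the tool's x in rad, then the closure, from 0 (fully open) to 1 (shut). A call has 1 to 5 rows; each row shifts and turns the commanded pose from where the row before left it, along the tool's axes as they then stand; what a row does not reach is not made up. A row lasts 1/10 s, in which the tool goes at most 50 mm and 8.59 degrees, less where a joint would pass 70% of its speed; a pose out of reach is approached as far as the arm can. A call with a gripper value outside its range is refused whole. The fingers move at their own pace and stop on an object; "squeeze" is the grip in N (left out, the last holds). Time passes only in rows, so rows that do not move let the fingers close. It gives the time, the measured TCP pose, the force and the opening at its end, in the units of the state.
- sensors.get_obs(): the state, without advancing time (a new reading comes with each control period).
- cams.get_image(name): name is "scene" or "side" or "wrist"; returns a dict with "color" (480x640x3 uint8, blue, green, red), "range_z" (480x640 float32, m along the optical axis (not along the pixel's ray), 0 where there is no reading), "mtx" (3x3 intrinsics, pixels), "R" (3x3) and "t" (3): a world point X has camera coordinates R X + t. Camera axes: x right, y down, z forward; pixel columns grow to the right and rows downward; lengths in m; the calibration is good to about 2 mm. A picture is of the moment at which its call begins.
- job.sign_off(): hands the job in, once; it reports no verdict.
The state is a dict: "t": time; "joints": joint angles; "qvel": joint speeds; "joint_efforts": joint torques, N m; "tool_pos": TCP position; "eef_rot": TCP orientation; "force": force on the tool from outside, world axes, zero at the start; "torque": the same for the moment, N m; "opening": finger opening in m.
Only numpy, scipy, OpenCV 4.12 (cv2) and the standard library are available. Lean on these libraries where they do the work, as an engineer would, in place of code of your own. Each camera call takes 0.05 s, during which the arm holds its last target.

## Task

Press the flanged brass bushing, barrel down, into the rubber-lined hole in the top of the white ceramic lantern until its flange sits flat on the collar all round, then drop the ring-topped hanger through it so that it stands fully home on the bushing's neck. The hole was cut by hand and is not quite in the middle, so feel for it; the ceramic is brittle, so never lean on the lantern with more than about three kilograms of push. Leave the ball finial and the other things on the table where they are.

Things in the scene. Friction and masses are not known exactly. Their poses are not given: they have to be found in the camera images.
- lantern_top (a point): On the lantern's axis, level with the flat top of its collar (a ring 68 mm across, 6 mm thick), 164 mm above the table; z up. The collar and the 27 mm hole through it were placed by hand: their common centre is 3.5 mm off this point, in an unknown direction. Below the collar's mouth, from 4 mm down, a ribbed black rubber grommet narrows the hole to 24 mm.
- lantern: White slotted ceramic cone, 160 mm across at foot, 100 at top, fixed upright by clay lugs on a plywood bat 190 mm across; origin on its axis at the table. A bushing set down over 1.5 mm off the hole's centre stands on the collar; closer, its nose drops in. The grommet's 8 ribs give 3 mm outward. Pressing in takes 5 to 20 N; the bushing then stays where left.
- bushing_mid (a point): On the axis of the brass bushing, half-way up its 38 mm; z is its axis, up. It stands barrel down on the 4 mm cork mat. Grasp it by its neck: 24 mm diameter, the top 16 mm. When home this point is 1 mm above the collar's top. It weighs about 100 g.
- bushing: The bushing; origin at the centre of its lower end. Going up from there: nose tapered from 23.6 to 26 mm diameter over 6 mm, 26 mm barrel up to 18 mm, flange 40 mm across from 18 to 22 mm, neck from 22 to 38 mm. A 14 mm bore runs through it.
- hanger_body (a point): On the axis of the brass hanger, in the middle of the round body it is grasped by (18 mm diameter, 26 mm long); z is its axis, up. It stands in a hole of the light wooden block (115 x 60 mm, 45 mm high, holes 32 mm either side of its middle along its length). When home this point is 36 mm above the bushing's middle point. About 90 g.
- hanger: The hanger; origin at the centre of the underside of its collar (20 mm across, 4 mm thick), which rests on the block now and on the bushing's neck when home. The body's middle is 17 mm above it, the top of the small ring (18 mm wide, 5 mm thick) 46 mm above it; the 10 mm round-ended stem reaches 36 mm below it.
- finial: Ball finial, dark ball of 26 mm on a brass stem, standing in the other hole of the block, 64 mm from the hanger; origin at the centre of its collar's underside, on the block's top; its top is 38 mm above that. Leave it.
- spare_grommet: Spare black rubber grommet, 38 mm across, 10 mm high, lying on the cork mat, some 70 mm from the bushing. Leave it.
- glaze_bottle: Grey squeeze bottle with green label, 62 mm across, 160 mm high, origin under its base. Leave it.
- brush_pot: Pale pot with three brushes, 80 mm across, brushes to about 200 mm high, origin under its base. Leave it.
- palette: White six-well paint palette, 100 x 155 x 9 mm, origin under its middle. Leave it.
- pencil: Teal pencil, 160 mm long, 8 mm thick, origin under its middle. Leave it.

How it is judged:
By the outcome, as a careful person would: the job done as asked, in the order asked, and still so for the second after the job is handed in, with the robot touching nothing.
It also fails if it takes over 67 s, if anything falls off the work surface, if the arm or the gripper's body presses on something with over 40 N, if the wrist force passes 120 N, or if a joint passes its speed limit or range.

## Working session

There is one attempt and no reset: what is moved stays moved. The work goes in short steps, Python scripts to look and compute and a tool call to move; the robot and the scene stay as the last step left them, time stands still between calls to the robot, and variables do not carry over. Pictures are saved under pics/ and viewed, and the job is handed in when it is done.

Besides the shell and the picture viewer there is one more tool, called after "Emit:" as a command line: name --argument value ..., lists and objects as JSON in quotes. play_rows: Moves the arm, as the interface text tells. Its arguments: {"type":"object","properties":{"increments":{"type":"array"},"squeeze":{"type":"number"}},"required":["increments"]}

```bash
mkdir -p pics; cat > h.py <<'E'
import numpy as np, cv2
from station import sensors, cams, job
def snap(n,save=None):
    d=cams.get_image(n)
    if save:
        cv2.imwrite('pics/'+save+'.png',d['color']); np.savez('pics/'+save+'.npz',**d)
    return d
def load(s): return dict(np.load('pics/'+s+'.npz'))
def cloud(d):
    z=d['range_z'];v,u=np.mgrid[:480,:640]
    K=d['mtx'];P=np.stack([(u-K[0,2])/K[0,0]*z,(v-K[1,2])/K[1,1]*z,z],-1)
    return (P-d['t'])@d['R']
def proj(d,X):
    c=d['R']@np.asarray(X)+d['t'];p=d['mtx']@c;return p[:2]/p[2]
def atz(d,u,v,z):
    r=d['R'].T@np.linalg.solve(d['mtx'],[u,v,1.]);o=-d['R'].T@d['t']
    return o+r*(z-o[2])/r[2]
def st():
    o=sensors.get_obs()
    for k in ['t','joints','tool_pos','force','opening']: print(k,np.round(o[k],4))
    return o
E
python3 - <<'E'
from h import *
np.set_printoptions(suppress=True,precision=4)
o=st();print(o['eef_rot'])
for n in ['scene','side','wrist']:
    d=snap(n,n+'0');print(n,-d['R'].T@d['t'],d['R'][2])
E
```

```text
t 0.0
joints [73.6861 15.1688 91.9806  0.0009 72.9773 -2.1149]
tool_pos [0.1654 0.6537 0.2374]
force [-0.502   0.2089 -0.8848]
opening 0.0881
[[-0.0006  0.2453  0.9694]
 [-0.0021  0.9694 -0.2453]
 [-1.     -0.0022 -0.0001]]
scene [1.0859 0.6342 0.7533] [-0.4974 -0.6098 -0.6171]
side [0.2034 0.5508 0.9644] [ 0.3472 -0.5305 -0.7733]
wrist [0.0895 0.6743 0.3829] [ 0.2947 -0.0768 -0.9525]
```

View pics/scene0.png

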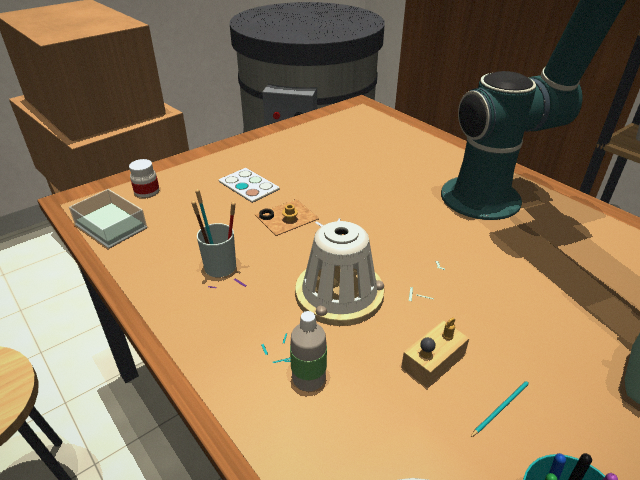

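View pics/side0.png

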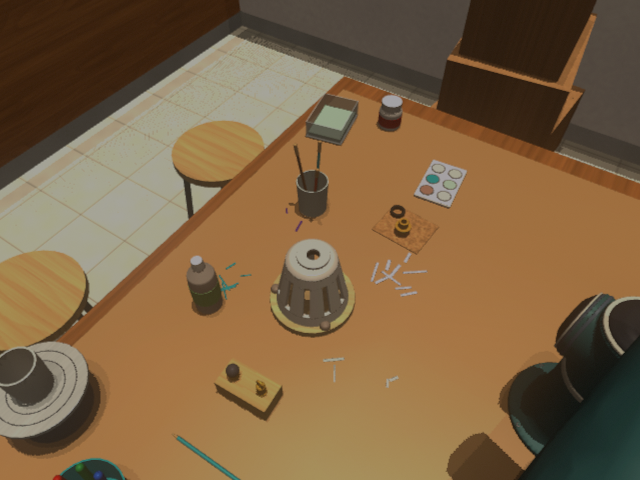

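View pics/wrist0.png

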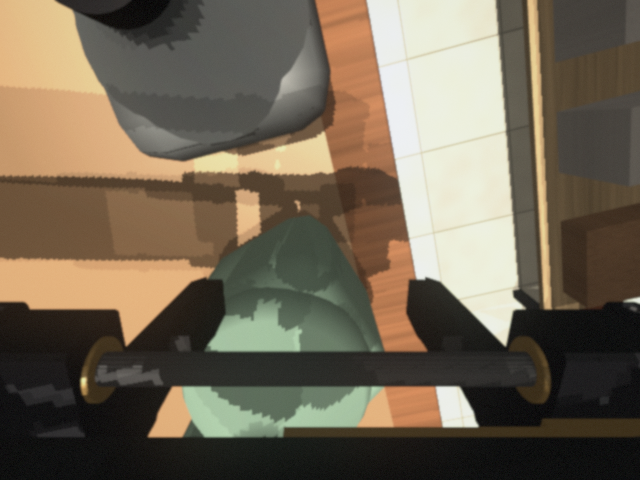

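The scene view shows the lantern at (341,265), bushing on its mat at (290,211), and hanger at (450,328) beside the finial at (428,345). The side view shows the same things; the wrist camera only sees a green object below the gripper. I'll enlarge the key regions.

```bash
python3 - <<'E'
from h import *
s=load('scene0');d=load('side0')
def crop(im,u,v,w,h): return cv2.resize(im['color'][v:v+h,u:u+w],(400,300),interpolation=cv2.INTER_CUBIC)
a=np.hstack([crop(s,250,180,80,60),crop(d,363,192,80,60)])
b=np.hstack([crop(s,400,305,80,60),crop(d,210,355,80,60)])
cv2.imwrite('pics/c1.png',np.vstack([a,b]))
a=np.hstack([crop(s,302,215,80,60),crop(d,273,232,80,60)])
cv2.imwrite('pics/c2.png',a)
# clouds
for n,im,(u,v) in [('b s',s,(290,205)),('b d',d,(403,222)),('h s',s,(450,325)),('h d',d,(261,387)),('collar s',s,(325,233)),('collar d',d,(295,262))]:
    P=cloud(im);print(n,np.round(P[v-1:v+2,u-1:u+2].reshape(-1,3).mean(0),4))
E
```

```text
b s [ 0.4664 -0.2447  0.0423]
b d [ 0.4755 -0.2446  0.0331]
h s [0.5044 0.2946 0.0788]
h d [0.4969 0.2938 0.0768]
collar s [0.5786 0.0288 0.1652]
collar d [0.5708 0.0734 0.1573]
```

View pics/c1.png

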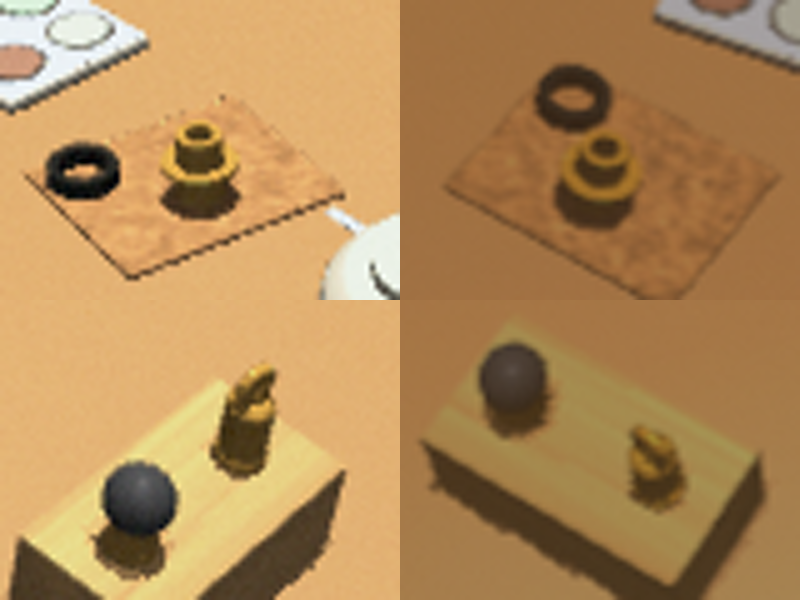

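View pics/c2.png

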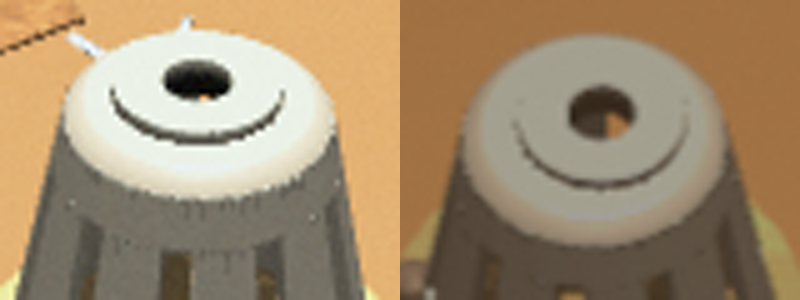

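```bash
python3 - <<'E'
from h import *
s=load('scene0');d=load('side0')
def A(im,u0,v0,x,y,z): return np.round(atz(im,u0+(x+.5)/5-.5,v0+(y+.5)/5-.5,z),4)
print('bush',A(s,250,180,199,131,.042),A(d,363,192,205,147,.042))
print('flange',A(s,250,180,200,168,.0255),A(d,363,192,201,174,.0255))
print('hole',A(s,302,215,198,80,.164),A(d,273,232,202,112,.164))
print('ring',A(s,400,305,250,90,.082),A(d,210,355,255,148,.082))
print('body',A(s,400,305,244,140,.062))
print('ball',A(s,400,305,140,198,.070),A(d,210,355,113,79,.070))
# block corners
for z,pts in [(.045,[(220,80),(345,172),(20,240)])]:
    for p in pts: print('blk s',A(s,400,305,*p,z))
for p in [(110,20),(360,155),(25,140),(272,285)]: print('blk d',A(d,210,355,*p,.045))
P=cloud(s)
for nm,im in(('s',s),('d',d)):
    P=cloud(im);x=P[...,0];y=P[...,1];z=P[...,2]
    m=(np.hypot(x-.5,y-.29)<.012)&(z>.055)&(z<.1);print('hang',nm,m.sum(),np.median(P[m],0),z[m].max())
    m=(np.hypot(x-.47,y+.247)<.03)&(z>.035)&(z<.05);print('bush',nm,m.sum(),np.median(P[m],0),z[m].max())
    m=(np.hypot(x-.56,y-.045)<.06)&(z>.16)&(z<.17);print('collar',nm,m.sum(),P[m].min(0),P[m].max(0))
E
```

```text
bush [ 0.4695 -0.2431  0.042 ] [ 0.4731 -0.2407  0.042 ]
flange [ 0.4748 -0.2359  0.0255] [ 0.4715 -0.238   0.0255]
hole [0.5477 0.0413 0.164 ] [0.549  0.0414 0.164 ]
ring [0.5032 0.2919 0.082 ] [0.499  0.2914 0.082 ]
body [0.5069 0.2964 0.062 ]
ball [0.5634 0.2951 0.07  ] [0.5644 0.2955 0.07  ]
blk s [0.4759 0.2625 0.045 ]
blk s [0.476  0.3216 0.045 ]
blk s [0.5926 0.2689 0.045 ]
blk d [0.5912 0.2697 0.045 ]
blk d [0.4763 0.261  0.045 ]
blk d [0.5868 0.326  0.045 ]
blk d [0.4742 0.3191 0.045 ]
hang s 144 [0.50600939 0.29426813 0.07550703] 0.0946177943451661
bush s 67 [ 0.4753469  -0.23605333  0.04177942] 0.04892774681399866
collar s 715 [0.50631905 0.00290906 0.16000733] [0.59807883 0.0954385  0.16943039]
hang d 116 [0.49733536 0.29354835 0.07291998] 0.09357812011939844
bush d 70 [ 0.47065539 -0.23677038  0.0400912 ] 0.04506019276911345
collar d 674 [0.5064638  0.00837159 0.16003645] [0.59174066 0.09050681 0.1675644 ]
```

Emit:
play_rows --increments '[[[-3,0,0],-0.124,0],[[-3,0,0],-0.124,0],[[0,-4,2],0,0],[[0,-4,3],0,0],[[0,-4,3],0,0]]' --squeeze 40

```text
t: 0.65
tool_pos: [0.2459, 0.5332, 0.2986]
eef_rot: [[0.0, -0.002, 1.0], [-0.0, 1.0, 0.002], [-1.0, -0.0, 0.0]]
force: [0.4, 0.7, 0.5]
opening: 0.0882
```

Emit:
play_rows --increments '[[[0,-3.8,3.1],0,0],[[0,-3.8,3.1],0,0],[[0,-3.8,3.1],0,0],[[0,-3.8,3.1],0,0],[[0,-3.8,3.1],0,0]]'

```text
t: 1.15
tool_pos: [0.4013, 0.3426, 0.2985]
eef_rot: [[0.0, -0.0, 1.0], [-0.0, 1.0, 0.0], [-1.0, -0.0, 0.0]]
force: [-0.2, 0.3, 0.4]
opening: 0.0881
```

Emit:
play_rows --increments '[[[0,-4,3],0,0],[[0,-0.5,2],0,0],[[0,0,0],0,0]]'

```text
t: 1.45
tool_pos: [0.4526, 0.2982, 0.2985]
eef_rot: [[0.0, 0.004, 1.0], [0.0, 1.0, -0.004], [-1.0, 0.0, 0.0]]
force: [0.1, -0.3, -0.4]
opening: 0.0884
```

```bash
python3 - <<'E'
from h import *
st();d=snap('wrist','w1')
E
```

```text
t 1.45
joints [ 3.074900e+01 -1.215900e+00  1.038243e+02 -2.500000e-03  7.737270e+01
 -5.903120e+01]
tool_pos [0.4526 0.2982 0.2985]
force [ 0.1099 -0.2857 -0.3538]
opening 0.0884
```

View pics/w1.png

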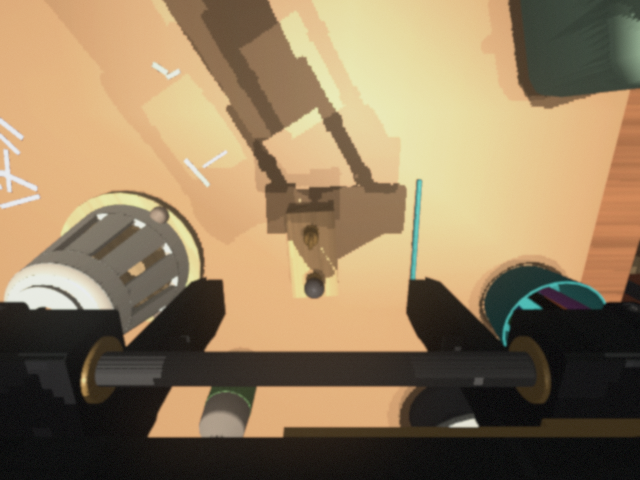

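```bash
python3 - <<'E'
from h import *
d=load('w1')
c=cv2.resize(d['color'][200:320,250:410],(800,600),interpolation=cv2.INTER_CUBIC);cv2.imwrite('pics/w1c.png',c)
E
```

```text
(no output)
```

View pics/w1c.png

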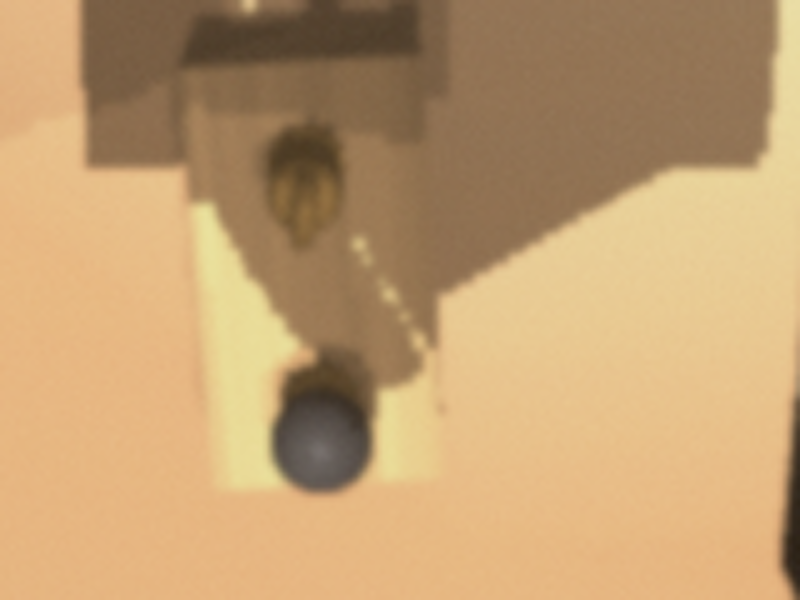

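The wrist view shows the hanger at about (311,238), its ring edge-on in the jaw direction, with the ball at (314,288).

```bash
python3 - <<'E'
from h import *
d=load('w1')
f=lambda x,y,z: np.round(atz(d,250+(x+.5)/5-.5,200+(y+.5)/5-.5,z),4)
print(f(304,190,.075),f(304,150,.049),f(304,160,.05),'ball',f(322,441,.07))
print('blk',[f(*p,.045) for p in [(185,65),(418,53),(215,490),(440,480)]])
E
```

```text
[0.4986 0.2932 0.075 ] [0.497  0.2928 0.049 ] [0.4993 0.2928 0.05  ] ball [0.5651 0.2969 0.07  ]
blk [array([0.4765, 0.264 , 0.045 ]), array([0.4738, 0.3206, 0.045 ]), array([0.5921, 0.2685, 0.045 ]), array([0.5894, 0.3277, 0.045 ])]
```

Emit:
play_rows --increments '[[[0,-4.9,0.9],0,0],[[0,-4.9,0.9],0,0],[[0,-4.9,0.9],0,0],[[0,-4.9,0.9],0,0],[[0,-4.9,0.9],0,0]]'

```text
t: 2.0
tool_pos: [0.4952, 0.0548, 0.2987]
eef_rot: [[-0.0, -0.003, 1.0], [0.001, 1.0, 0.003], [-1.0, 0.001, -0.0]]
force: [-0.0, -0.1, -0.9]
opening: 0.0881
```

Emit:
play_rows --increments '[[[0,-1,0],0,0],[[0,0,0],0,0]]'

```text
t: 2.2
tool_pos: [0.4954, 0.0446, 0.2985]
eef_rot: [[-0.001, 0.001, 1.0], [0.001, 1.0, -0.001], [-1.0, 0.001, -0.001]]
force: [-0.1, 0.2, 0.4]
opening: 0.088
```

```bash
python3 - <<'E'
from h import *
st();d=snap('wrist','w2')
cv2.imwrite('pics/w2c.png',cv2.resize(d['color'][150:330,200:440],(800,600),interpolation=cv2.INTER_CUBIC))
E
```

```text
t 2.2
joints [ 2.244900e+00 -6.266200e+00  1.085637e+02  4.910000e-02  7.774360e+01
 -8.768910e+01]
tool_pos [0.4954 0.0446 0.2985]
force [-0.1275  0.1948  0.3967]
opening 0.088
```

View pics/w2c.png

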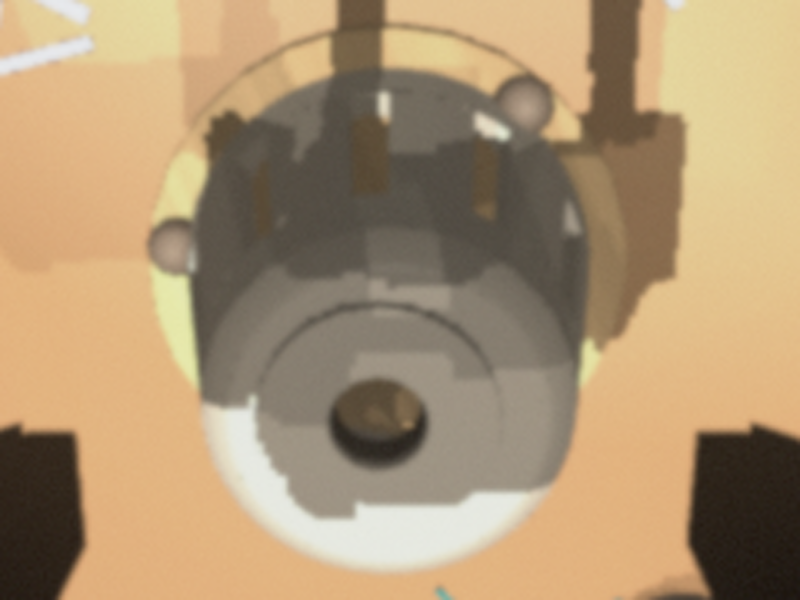

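```bash
python3 - <<'E'
from h import *
d=load('w2');k=.3
f=lambda x,y,z: np.round(atz(d,200+(x+.5)*k-.5,150+(y+.5)*k-.5,z),4)
print(f(378.5,423,.164),f(329,423,.164),f(428,423,.164),f(378,377,.164),f(378,468,.164), f(257,400,.16),f(505,400,.16))
E
```

```text
[0.5485 0.0435 0.164 ] [0.5485 0.03   0.164 ] [0.5485 0.0569 0.164 ] [0.535  0.0434 0.164 ] [0.5621 0.0433 0.164 ] [0.5434 0.0102 0.16  ] [0.5435 0.0781 0.16  ]
```

Emit:
play_rows --increments '[[[0,-4.9,-0.9],0,0],[[0,-4.9,-0.9],0,0],[[0,-4.9,-0.9],0,0],[[0,-4.9,-0.9],0,0],[[0,-4.9,-0.9],0,0]]'

```text
t: 2.75
tool_pos: [0.4513, -0.1995, 0.2989]
eef_rot: [[0.001, -0.004, 1.0], [0.001, 1.0, 0.004], [-1.0, 0.001, 0.001]]
force: [0.8, -0.6, 0.5]
opening: 0.0881
```

Emit:
play_rows --increments '[[[3,-3.4,-1],0,0.2],[[4,0,0],0,0.3],[[3,0,0],0,0.3],[[0,0,0],0,0.3]]'

```text
t: 3.15
tool_pos: [0.4385, -0.2307, 0.1937]
eef_rot: [[-0.008, -0.002, 1.0], [0.006, 1.0, 0.002], [-1.0, 0.006, -0.008]]
force: [0.2, 0.6, -0.9]
opening: 0.0619
```

```bash
python3 - <<'E'
from h import *
st();d=snap('wrist','w3')
E
```

```text
t 3.15
joints [-3.067280e+01 -2.167200e+00  1.159372e+02  5.910000e-02  6.680760e+01
 -1.208292e+02]
tool_pos [ 0.4385 -0.2307  0.1937]
force [ 0.2212  0.6399 -0.8512]
opening 0.0619
```

View pics/w3.png

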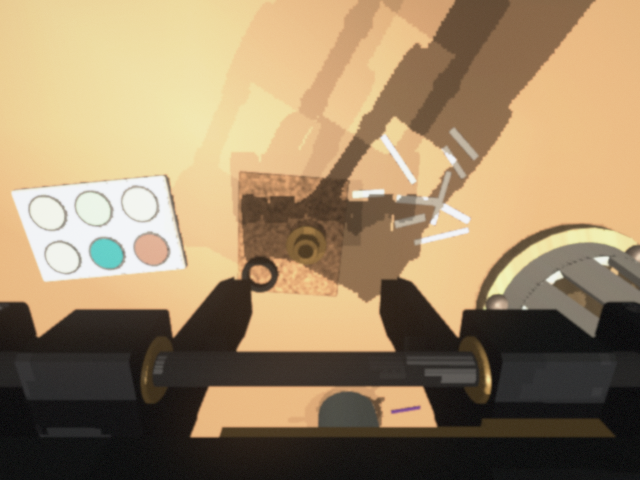

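```bash
python3 - <<'E'
from h import *
d=load('w3')
cv2.imwrite('pics/w3c.png',cv2.resize(d['color'][210:285,260:360],(800,600),interpolation=cv2.INTER_CUBIC))
E
```

```text
(no output)
```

View pics/w3c.png

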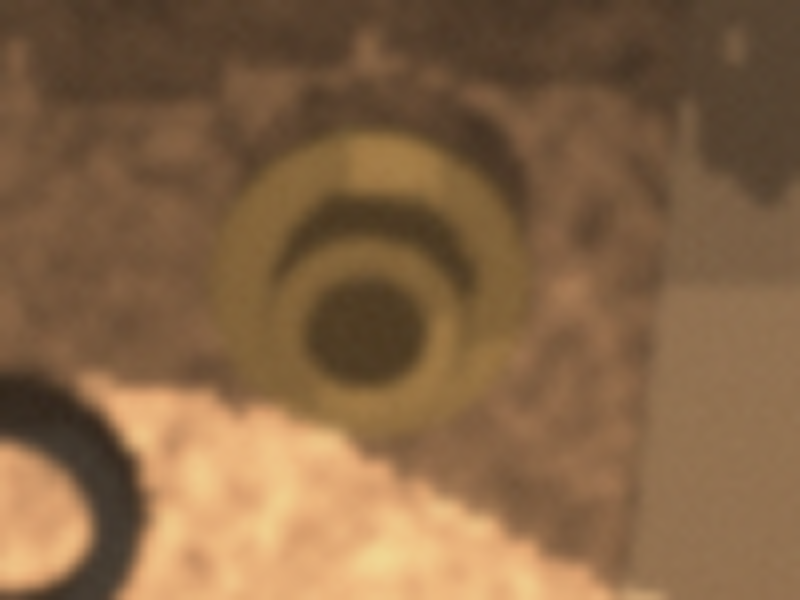

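The crop shows the bore centre at (366,331) and the flange centre at (370,283), enlarged 8x.

```bash
python3 - <<'E'
from h import *
d=load('w3');k=1/8
f=lambda x,y,z: np.round(atz(d,260+(x+.5)*k-.5,210+(y+.5)*k-.5,z),4)
print(f(366,331,.042),f(370,283,.026),'L/R',f(212,283,.024),f(527,283,.024))
o=sensors.get_obs();print(np.round(o['eef_rot'],4))
# commanded-vs-measured: proj of tcp and point 10mm below
for z in (.0,.15):print(proj(d,o['tool_pos']-[0,0,z]))
E
```

```text
[ 0.472  -0.2384  0.042 ] [ 0.4717 -0.2383  0.026 ] L/R [ 0.4724 -0.2578  0.024 ] [ 0.4724 -0.2189  0.024 ]
[[-0.0044 -0.0027  1.    ]
 [ 0.0035  1.      0.0028]
 [-1.      0.0035 -0.0044]]
[311.59686557 301.59468616]
[312.41622301 219.22719504]
```

Emit:
play_rows --increments '[[[3,-0.4,1.7],0,0.35],[[3,-0.4,1.65],0,0.4],[[4,0,0],0,0.4],[[4,0,0],0,0.4],[[0,0,0],0,0.4]]'

```text
t: 3.7
tool_pos: [0.4724, -0.2395, 0.0555]
eef_rot: [[-0.007, -0.003, 1.0], [0.004, 1.0, 0.003], [-1.0, 0.004, -0.007]]
force: [-1.1, 0.0, -0.8]
opening: 0.0528
```

```bash
python3 - <<'E'
from h import *
o=st();print(np.round(o['eef_rot'],4));d=snap('wrist','w4')
E
```

```text
t 3.7
joints [-2.958800e+01  1.059650e+01  1.186479e+02  2.620000e-02  5.121160e+01
 -1.197499e+02]
tool_pos [ 0.4724 -0.2395  0.0555]
force [-1.1452  0.0472 -0.7956]
opening 0.0528
[[-0.0067 -0.0025  1.    ]
 [ 0.0042  1.      0.0026]
 [-1.      0.0043 -0.0067]]
```

View pics/w4.png

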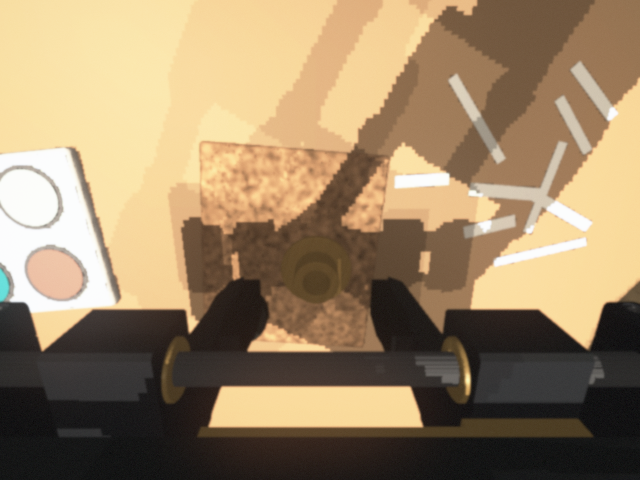

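Bushing neck at (317,280) sits midway between fingertips (262 and 372).

Emit:
play_rows --increments '[[[1.6,0.05,0],0,0.45],[[1.0,0,0],0,0.5],[[0,0,0],0,0.5],[[0,0,0],0,0.55]]'

```text
t: 4.15
tool_pos: [0.4754, -0.2425, 0.0344]
eef_rot: [[0.002, -0.001, 1.0], [-0.001, 1.0, 0.001], [-1.0, -0.001, 0.002]]
force: [0.4, -0.8, -0.5]
opening: 0.04
```

```bash
python3 - <<'E'
from h import *
o=st();d=snap('wrist','w5');s=snap('side','s5');s2=snap('scene','sc5')
cv2.imwrite('pics/w5c.png',np.hstack([cv2.resize(d['color'][200:350,220:420],(400,300)),cv2.resize(s2['color'][170:230,250:330],(400,300),interpolation=cv2.INTER_CUBIC)]))
E
```

```text
t 4.15
joints [-2.969640e+01  1.240500e+01  1.192186e+02  2.800000e-03  4.824260e+01
 -1.197281e+02]
tool_pos [ 0.4754 -0.2425  0.0344]
force [ 0.4262 -0.7587 -0.46  ]
opening 0.04
```

View pics/w5c.png

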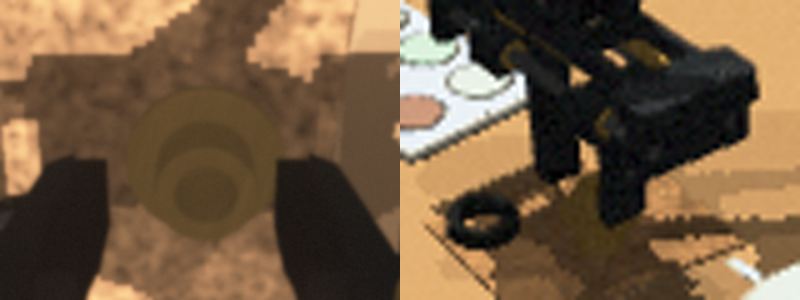

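Emit:
play_rows --increments '[[[0.3,0.4,-0.35],0,0.55],[[0,0,0],0,0.55],[[0,0,0],0,0.55]]'

```text
t: 4.6
tool_pos: [0.4703, -0.2378, 0.0296]
eef_rot: [[-0.0, -0.0, 1.0], [0.0, 1.0, 0.0], [-1.0, 0.0, -0.0]]
force: [0.4, -0.7, 0.7]
opening: 0.0401
```

Emit:
play_rows --increments '[[[0.15,-0.07,0.15],0,0.6],[[0,0,0],0,0.8],[[0,0,0],0,1],[[0,0,0],0,1],[[0,0,0],0,1]]' --squeeze 40

```text
t: 5.1
tool_pos: [0.4723, -0.2388, 0.0282]
eef_rot: [[-0.0, -0.0, 1.0], [-0.0, 1.0, 0.0], [-1.0, -0.0, -0.0]]
force: [-0.5, -0.7, -0.1]
opening: 0.0227
```

```bash
python3 - <<'E'
from h import *
o=st();d=snap('wrist','w6');s2=snap('scene','sc6')
cv2.imwrite('pics/w6c.png',np.hstack([cv2.resize(d['color'][200:350,220:420],(400,300)),cv2.resize(s2['color'][170:230,250:330],(400,300),interpolation=cv2.INTER_CUBIC)]))
E
```

```text
t 5.1
joints [-2.952060e+01  1.259710e+01  1.198336e+02 -1.000000e-03  4.756940e+01
 -1.195306e+02]
tool_pos [ 0.4723 -0.2388  0.0282]
force [-0.5278 -0.678  -0.0549]
opening 0.0227
```

View pics/w6c.png

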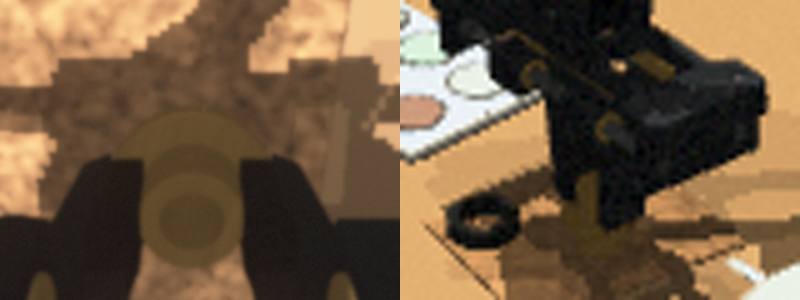

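Emit:
play_rows --increments '[[[-2,0,0],0,1],[[-4,0,0],0,1],[[-4,0,0],0,1],[[-4.5,0,0],0,1],[[-4.5,0,0],0,1]]' --squeeze 55

```text
t: 5.7
tool_pos: [0.4715, -0.2383, 0.2193]
eef_rot: [[-0.001, -0.0, 1.0], [0.001, 1.0, 0.0], [-1.0, 0.001, -0.001]]
force: [1.2, -0.3, -1.5]
opening: 0.0223
```

```bash
python3 - <<'E'
from h import *
o=st();s=load('scene0')
print(atz(s,218,268,0),atz(s,230,208,.19),atz(s,200,195,.19))
d=snap('wrist','w7');s2=snap('scene','sc7')
cv2.imwrite('pics/w7c.png',np.hstack([cv2.resize(d['color'][200:350,220:420],(400,300)),cv2.resize(s2['color'][70:220,200:400],(400,300),interpolation=cv2.INTER_CUBIC)]))
E
```

```text
t 5.7
joints [-2.951530e+01  9.000000e-03  1.109904e+02  2.000000e-03  6.907830e+01
 -1.195304e+02]
tool_pos [ 0.4715 -0.2383  0.2193]
force [ 1.1817 -0.2563 -1.4769]
opening 0.0223
[ 0.71146071 -0.19037762  0.        ] [ 0.69470404 -0.12775403  0.19      ] [ 0.71801292 -0.20769195  0.19      ]
```

View pics/w7c.png

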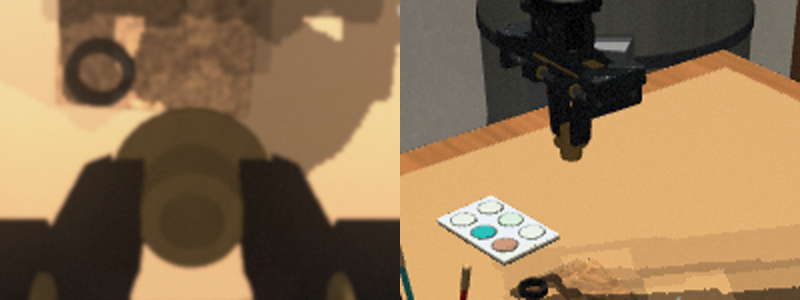

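Emit:
play_rows --increments '[[[-1,4.5,1.2],0,1],[[-1,4.5,1.2],0,1],[[0,4.5,1.2],0,1],[[0,4.5,1.2],0,1],[[0,4.5,1.2],0,1]]'

```text
t: 6.3
tool_pos: [0.5317, -0.0119, 0.2371]
eef_rot: [[-0.001, 0.0, 1.0], [0.0, 1.0, -0.0], [-1.0, 0.0, -0.001]]
force: [0.4, 0.6, -1.8]
opening: 0.0221
```

Emit:
play_rows --increments '[[[0,3,0.9],0,1],[[0,2.6,0.8],0,1],[[0,0,0],0,1],[[0,0,0],0,1]]'

```text
t: 6.7
tool_pos: [0.5484, 0.0425, 0.2369]
eef_rot: [[-0.002, -0.002, 1.0], [-0.001, 1.0, 0.002], [-1.0, -0.001, -0.002]]
force: [-0.4, -0.1, -1.4]
opening: 0.022
```

Emit:
play_rows --increments '[[[2,0,0],0,1],[[1.2,0,0],0,1],[[0,0,0],0,1]]'

```text
t: 7.0
tool_pos: [0.5469, 0.0411, 0.2033]
eef_rot: [[-0.006, 0.001, 1.0], [-0.0, 1.0, -0.001], [-1.0, -0.0, -0.006]]
force: [-0.1, -0.2, -1.6]
opening: 0.0225
```

```bash
python3 - <<'E'
from h import *
o=st();a=snap('side','s8');b=snap('scene','sc8');w=snap('wrist','w8')
R=lambda c,u,v:cv2.resize(c['color'][v:v+60,u:u+80],(400,300),interpolation=cv2.INTER_CUBIC)
cv2.imwrite('pics/c8.png',np.vstack([np.hstack([R(b,302,200),R(a,273,217)]),np.hstack([cv2.resize(w['color'][200:350,220:420],(400,300)),R(b,302,170)])]))
# expected projection of nose centre and hole
for c in (b,a): print(proj(c,[.5485,.0427,.164]),proj(c,o['tool_pos']-[0,0,.024]))
E
```

```text
t 7.0
joints [ 1.701900e+00  3.121100e+00  1.095461e+02 -1.560000e-02  6.765310e+01
 -8.822100e+01]
tool_pos [0.5469 0.0411 0.2033]
force [-0.0578 -0.1695 -1.566 ]
opening 0.0225
[341.37644017 231.07524334] [341.68952568 224.05756138]
[312.82966556 254.5402543 ] [313.88170714 249.62302688]
```

View pics/c8.png

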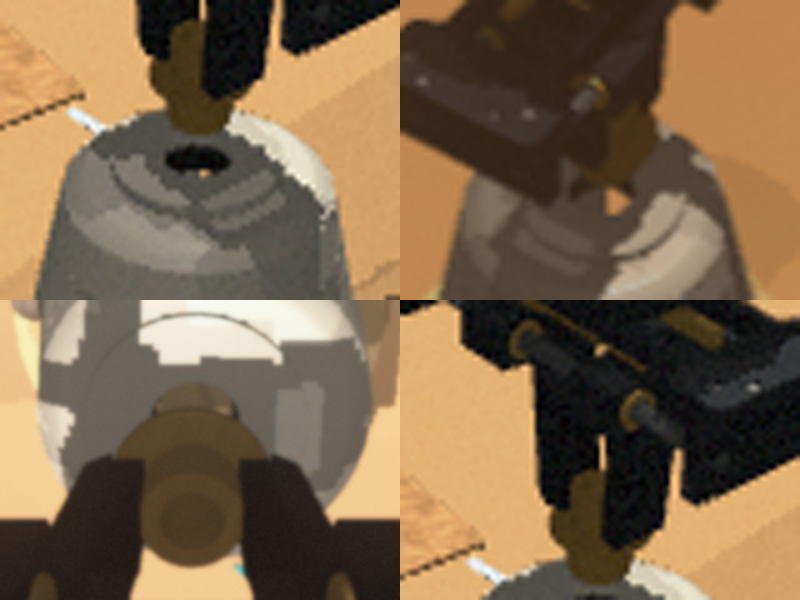

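```bash
python3 - <<'E'
from h import *
w=load('w8');tp=np.array([.5469,.0411,.2033])
cv2.imwrite('pics/w8c.png',cv2.resize(w['color'][230:350,240:400],(800,600),interpolation=cv2.INTER_CUBIC))
print(proj(w,tp),proj(w,tp+[0,0,.014]),proj(w,tp-[0,0,.0393]),proj(w,[.5485,.0435,.164]))
E
```

```text
[312.99164985 290.07302205] [312.76820316 304.71172737] [313.46079109 259.33808324] [317.48948727 261.82385348]
```

View pics/w8c.png

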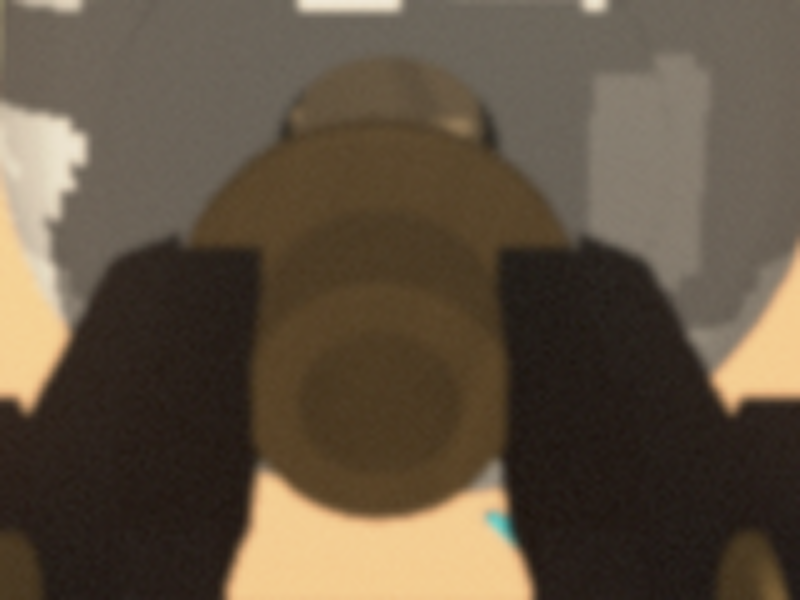

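Emit:
play_rows --increments '[[[0.8,0,0],0,1],[[0,0,0],0,1],[[0,0,0],0,1]]'

```text
t: 7.45
tool_pos: [0.5491, 0.0422, 0.1982]
eef_rot: [[-0.0, -0.0, 1.0], [0.0, 1.0, 0.0], [-1.0, 0.0, -0.0]]
force: [-0.5, -0.1, -1.3]
opening: 0.0222
```

Emit:
play_rows --increments '[[[0,0,0],0,1],[[0,0,0],0,1]]'

```text
t: 7.65
tool_pos: [0.5494, 0.0423, 0.1985]
eef_rot: [[0.001, -0.0, 1.0], [0.0, 1.0, 0.0], [-1.0, 0.0, 0.001]]
force: [-0.6, -0.4, -1.1]
opening: 0.0224
```

```bash
python3 - <<'E'
from h import *
o=st();w=snap('wrist','w9');tp=o['tool_pos']
cv2.imwrite('pics/w9c.png',cv2.resize(w['color'][230:350,240:400],(800,600),interpolation=cv2.INTER_CUBIC))
for z in(.014,-.002,-.024,.164-tp[2]):print(z,proj(w,tp+[0,0,z]))
K=w['mtx'];print(K[0,0])
R=w['R'];print((o['eef_rot'].T@(-R.T@w['t']-tp)).round(4),(R@o['eef_rot']).round(4).tolist())
for n in('w1','w2','w3','w6','w8'):
    q=load(n);print(n,(-q['R'].T@q['t']).round(4))
E
```

```text
t 7.65
joints [ 1.81500e+00  3.39300e+00  1.09783e+02  8.00000e-04  6.67936e+01
 -8.82045e+01]
tool_pos [0.5494 0.0423 0.1985]
force [-0.6123 -0.4013 -1.1379]
opening 0.0224
0.014 [313.50700578 311.07795545]
-0.002 [313.68736507 293.71491569]
-0.024 [313.88688288 274.5075019 ]
-0.03451012510712409 [313.96707665 266.78731346]
338.40353047812357
[-0.1453  0.0009 -0.0783] [[0.0003, 1.0, 0.0003], [-0.3045, -0.0002, 0.9525], [0.9525, -0.0003, 0.3045]]
w1 [0.3743 0.2994 0.4438]
w2 [0.4172 0.0455 0.4439]
w3 [ 0.3613 -0.2309  0.3397]
w6 [ 0.3939 -0.2379  0.1735]
w8 [0.4705 0.0424 0.3512]
```

View pics/w9c.png

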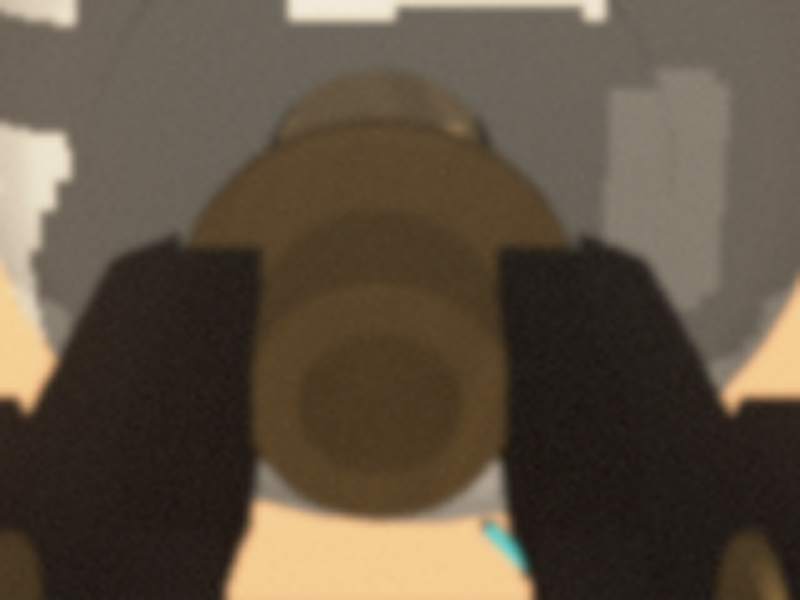

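```bash
python3 - <<'E'
from h import *
w=load('w9');tp=np.array([.5494,.0423,.1985])
for x in (.546,.547,.548,.549,.55): print(x,proj(w,[x-.0135,.0434,.164]))
# flange top edge predicted far edge z -.002 , bottom -.006; r .02
print(proj(w,tp+[-.02,0.001,-.002]),proj(w,tp+[-.02,0.001,-.006]), 'neck near', proj(w,tp+[.012,.001,.014]))
E
```

```text
0.546 [315.84440585 239.09652711]
0.547 [315.84350473 240.77922353]
0.548 [315.84260649 242.45653525]
0.549 [315.84171112 244.12848809]
0.55 [315.8408186  245.79510768]
[315.71086792 255.3515732 ] [315.70473917 252.26098103] neck near [315.70945857 334.5667502 ]
```

Emit:
play_rows --increments '[[[0.4,0,0],0,1],[[0.4,0,0],0,1],[[0.2,0,0],0,1],[[0,0,0],0,1],[[0,0,0],0,1]]'

```text
t: 8.2
tool_pos: [0.5491, 0.0423, 0.188]
eef_rot: [[-0.0, -0.0, 1.0], [-0.0, 1.0, 0.0], [-1.0, -0.0, -0.0]]
force: [0.2, 0.4, -1.7]
opening: 0.0222
```

Emit:
play_rows --increments '[[[0.1,0,0],0,1],[[0.1,0,0],0,1],[[0,0,0],0,1],[[0,0,0],0,1]]'

```text
t: 8.6
tool_pos: [0.5492, 0.0423, 0.1862]
eef_rot: [[-0.0, -0.0, 1.0], [0.0, 1.0, 0.0], [-1.0, 0.0, -0.0]]
force: [-0.4, -0.5, -1.8]
opening: 0.0225
```

Emit:
play_rows --increments '[[[0.1,0,0],0,1],[[0.1,0,0],0,1],[[0,0,0],0,1],[[0,0,0],0,1]]'

```text
t: 9.0
tool_pos: [0.5491, 0.0422, 0.1841]
eef_rot: [[-0.0, -0.0, 1.0], [-0.0, 1.0, 0.0], [-1.0, -0.0, -0.0]]
force: [-0.3, 0.1, -1.2]
opening: 0.023
```

Emit:
play_rows --increments '[[[0.1,0,0],0,1],[[0.1,0,0],0,1],[[0,0,0],0,1],[[0,0,0],0,1]]'

```text
t: 9.4
tool_pos: [0.5491, 0.0423, 0.1821]
eef_rot: [[-0.0, -0.0, 1.0], [0.0, 1.0, 0.0], [-1.0, 0.0, -0.0]]
force: [0.2, 0.0, -1.0]
opening: 0.0221
```

Emit:
play_rows --increments '[[[0.1,0,0],0,1],[[0.1,0,0],0,1],[[0.1,0,0],0,1],[[0,0,0],0,1]]'

```text
t: 9.8
tool_pos: [0.5492, 0.0424, 0.1792]
eef_rot: [[-0.0, -0.0, 1.0], [0.0, 1.0, 0.0], [-1.0, 0.0, -0.0]]
force: [0.1, 0.7, -0.6]
opening: 0.0224
```

Emit:
play_rows --increments '[[[0.1,0,0],0,1],[[0.1,0,0],0,1],[[0.1,0,0],0,1],[[0,0,0],0,1]]'

```text
t: 10.2
tool_pos: [0.5494, 0.0423, 0.1765]
eef_rot: [[0.001, -0.0, 1.0], [0.0, 1.0, 0.0], [-1.0, 0.0, 0.001]]
force: [-0.6, 0.8, 1.9]
opening: 0.0225
```

Emit:
play_rows --increments '[[[0.1,0,0],0,1],[[0.1,0,0],0,1],[[0,0,0],0,1]]'

```text
t: 10.5
tool_pos: [0.5493, 0.0423, 0.1742]
eef_rot: [[0.0, -0.0, 1.0], [0.0, 1.0, 0.0], [-1.0, 0.0, 0.0]]
force: [-0.9, 0.0, 3.9]
opening: 0.0226
```

Emit:
play_rows --increments '[[[0.1,0,0],0,1],[[0.1,0,0],0,1],[[0,0,0],0,1]]'

```text
t: 10.8
tool_pos: [0.5493, 0.0423, 0.1721]
eef_rot: [[0.0, -0.0, 1.0], [0.0, 1.0, 0.0], [-1.0, 0.0, 0.0]]
force: [-0.4, 0.3, 2.7]
opening: 0.0227
```

Emit:
play_rows --increments '[[[0.1,0,0],0,1],[[0,0,0],0,1],[[0,0,0],0,1]]'

```text
t: 11.1
tool_pos: [0.5493, 0.0423, 0.1712]
eef_rot: [[0.0, -0.0, 1.0], [0.0, 1.0, 0.0], [-1.0, 0.0, 0.0]]
force: [0.0, 1.4, 3.5]
opening: 0.0223
```

Emit:
play_rows --increments '[[[0.05,0,0],0,1],[[0.05,0,0],0,1],[[0,0,0],0,1]]'

```text
t: 11.4
tool_pos: [0.5492, 0.0423, 0.1703]
eef_rot: [[0.0, -0.0, 1.0], [0.0, 1.0, 0.0], [-1.0, 0.0, 0.0]]
force: [0.1, 1.8, 3.8]
opening: 0.0222
```

Emit:
play_rows --increments '[[[0.05,0,0],0,1],[[0,0,0],0,1]]'

```text
t: 11.6
tool_pos: [0.5493, 0.0423, 0.1697]
eef_rot: [[0.0, -0.0, 1.0], [0.0, 1.0, 0.0], [-1.0, 0.0, 0.0]]
force: [-0.8, 1.0, 4.9]
opening: 0.0224
```

Emit:
play_rows --increments '[[[0.05,0,0],0,1],[[0,0,0],0,1]]'

```text
t: 11.8
tool_pos: [0.5493, 0.0422, 0.1697]
eef_rot: [[0.0, -0.0, 1.0], [0.0, 1.0, 0.0], [-1.0, 0.0, 0.0]]
force: [-1.6, 1.6, 6.7]
opening: 0.0224
```

```bash
python3 - <<'E'
from h import *
o=st();a=snap('side','s10');b=snap('scene','sc10');w=snap('wrist','w10')
R=lambda c,u,v:cv2.resize(c['color'][v:v+60,u:u+80],(400,300),interpolation=cv2.INTER_CUBIC)
cv2.imwrite('pics/c10.png',np.vstack([np.hstack([R(b,302,200),R(a,273,217)]),np.hstack([cv2.resize(w['color'][200:350,220:420],(400,300)),R(b,302,170)])]))
E
```

```text
t 11.8
joints [ 1.80680e+00  4.84470e+00  1.11445e+02  1.00000e-04  6.36989e+01
 -8.82045e+01]
tool_pos [0.5493 0.0422 0.1697]
force [-1.6007  1.5595  6.7444]
opening 0.0224
```

View pics/c10.png

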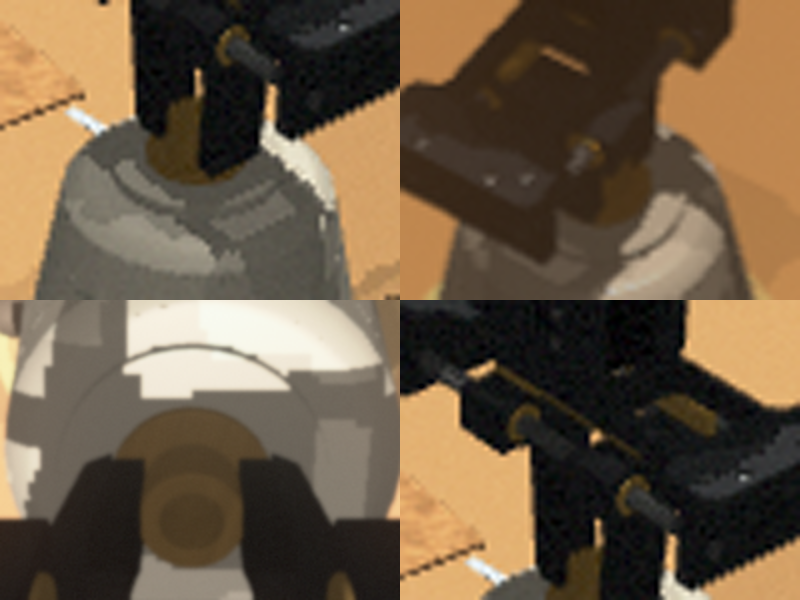

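Flange appears down on the collar in all three views (scene crop (195,175)). Height has stalled and force is rising, so I'll confirm with a bit more push.

Emit:
play_rows --increments '[[[0.05,0,0],0,1],[[0,0,0],0,1]]'

```text
t: 12.15
tool_pos: [0.5493, 0.0422, 0.1696]
eef_rot: [[0.0, -0.0, 1.0], [-0.0, 1.0, 0.0], [-1.0, -0.0, 0.0]]
force: [-2.9, 0.4, 8.6]
opening: 0.0222
```

Emit:
play_rows --increments '[[[0.05,0,0],0,1],[[0,0,0],0,1]]'

```text
t: 12.35
tool_pos: [0.5493, 0.0422, 0.1696]
eef_rot: [[0.0, -0.0, 1.0], [-0.0, 1.0, 0.0], [-1.0, -0.0, 0.0]]
force: [-4.2, 0.7, 11.1]
opening: 0.0223
```

Emit:
play_rows --increments '[[[0.1,0,0],0,1],[[0,0,0],0,1]]'

```text
t: 12.55
tool_pos: [0.5494, 0.0422, 0.1696]
eef_rot: [[0.001, -0.0, 1.0], [-0.0, 1.0, 0.0], [-1.0, -0.0, 0.001]]
force: [-6.7, 0.6, 16.3]
opening: 0.0223
```

Emit:
play_rows --increments '[[[-0.25,0,0],0,1],[[0,0,0],0,1],[[0,0,0],0,0.7],[[0,0,0],0,0.55],[[0,0,0],0,0.4]]'

```text
t: 13.05
tool_pos: [0.5485, 0.0421, 0.1687]
eef_rot: [[-0.002, -0.0, 1.0], [-0.0, 1.0, 0.0], [-1.0, -0.0, -0.002]]
force: [0.0, 0.2, -0.3]
opening: 0.0407
```

Emit:
play_rows --increments '[[[-1,0,0],0,0.3],[[-3,0,0],0,0.2],[[-4,0,0],0,0.2],[[-1,0,-5],0,0.2],[[0,0,0],0,0.2]]'

```text
t: 13.55
tool_pos: [0.4974, 0.0423, 0.2621]
eef_rot: [[0.001, -0.0, 1.0], [0.0, 1.0, 0.0], [-1.0, 0.0, 0.001]]
force: [0.4, 0.4, -0.8]
opening: 0.0703
```

Emit:
play_rows --increments '[[[0,0,0],0,0.2],[[0,0,0],0,0.2]]'

```text
t: 13.75
tool_pos: [0.5005, 0.0422, 0.2595]
eef_rot: [[0.0, -0.0, 1.0], [-0.0, 1.0, 0.0], [-1.0, -0.0, 0.0]]
force: [0.3, -0.2, -1.3]
opening: 0.0705
```

```bash
python3 - <<'E'
from h import *
o=st();a=snap('side','s11');b=snap('scene','sc11');w=snap('wrist','w11')
R=lambda c,u,v:cv2.resize(c['color'][v:v+60,u:u+80],(400,300),interpolation=cv2.INTER_CUBIC)
cv2.imwrite('pics/c11.png',np.vstack([np.hstack([R(b,302,200),R(a,273,217)]),np.hstack([cv2.resize(w['color'][220:310,260:380],(400,300),interpolation=cv2.INTER_CUBIC),R(b,302,170)])]))
E
```

```text
t 13.75
joints [ 1.981700e+00 -4.578700e+00  1.111058e+02 -6.300000e-03  7.345110e+01
 -8.802670e+01]
tool_pos [0.5005 0.0422 0.2595]
force [ 0.3306 -0.2364 -1.3453]
opening 0.0705
```

View pics/c11.png

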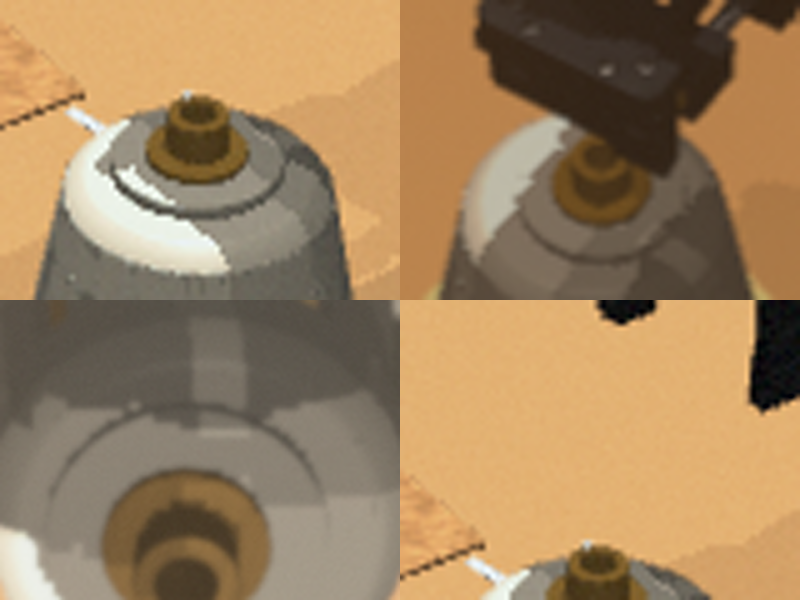

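Bushing stands upright with its flange flat on the collar in scene and wrist crops. On to the hanger.

Emit:
play_rows --increments '[[[0,4.5,-0.8],0,0.2],[[0,4.9,-0.8],0,0.2],[[0,4.9,-0.8],0,0.2],[[0,4.9,-0.8],0,0.2],[[0,4.9,-0.8],0,0.25]]'

```text
t: 14.4
tool_pos: [0.46, 0.2852, 0.2589]
eef_rot: [[-0.001, 0.0, 1.0], [-0.0, 1.0, -0.0], [-1.0, -0.0, -0.001]]
force: [0.3, -0.1, 0.5]
opening: 0.0666
```

Emit:
play_rows --increments '[[[3,1,0],0,0.35],[[3,0,0],0,0.45],[[0,0,0],0,0.45],[[0,0,0],0,0.45],[[0,0,0],0,0.45]]'

```text
t: 14.9
tool_pos: [0.4613, 0.2934, 0.2009]
eef_rot: [[0.002, 0.001, 1.0], [0.001, 1.0, -0.001], [-1.0, 0.001, 0.002]]
force: [0.7, 0.2, 1.0]
opening: 0.0484
```

```bash
python3 - <<'E'
from h import *
w=load('w11');print('bore',atz(w,260+187.5*.3-.5,220+283.5*.3-.5,.184))
o=st();w=snap('wrist','w12')
cv2.imwrite('pics/w12c.png',cv2.resize(w['color'][200:320,240:400],(800,600),interpolation=cv2.INTER_CUBIC))
E
```

```text
bore [0.54820041 0.04327069 0.184     ]
t 14.9
joints [ 2.984750e+01  2.756600e+00  1.101894e+02 -2.100000e-03  6.694910e+01
 -6.011540e+01]
tool_pos [0.4613 0.2934 0.2009]
force [0.6653 0.1636 1.0048]
opening 0.0484
```

View pics/w12c.png

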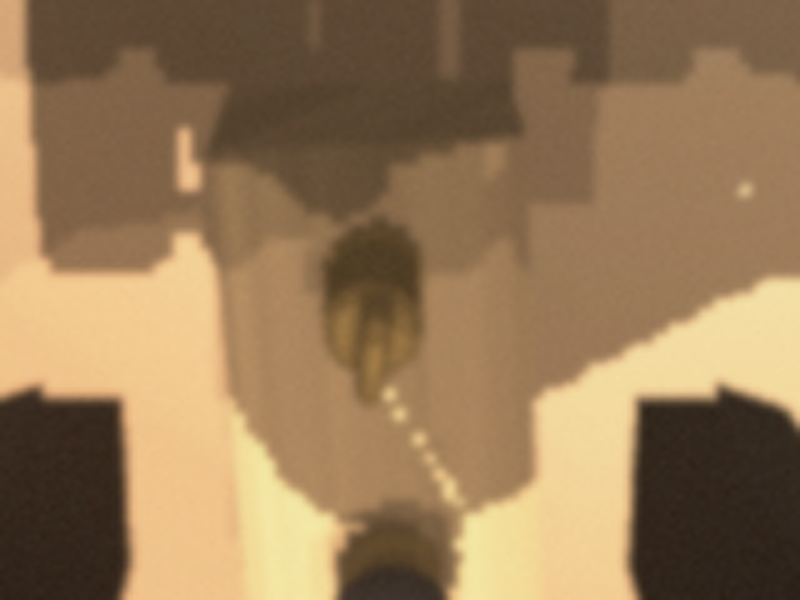

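```bash
python3 - <<'E'
from h import *
w=load('w12')
f=lambda x,y,z: np.round(atz(w,240+(x+.5)/5-.5,200+(y+.5)/5-.5,z),4)
print(f(373,333,.075),'near edge',f(373,376,.075)-[.009,0,0],'far',f(373,222,.049)+[.010,0,0],'ring',f(370,400,.085))
E
```

```text
[0.5008 0.2932 0.075 ] near edge [0.5    0.2932 0.075 ] far [0.4997 0.2932 0.049 ] ring [0.5088 0.2927 0.085 ]
```

Emit:
play_rows --increments '[[[3,-0.1,2],0,0.5],[[4,0,2],0,0.55],[[4,0,0],0,0.55],[[3.3,0,0],0,0.55],[[0,0,0],0,0.55]]'

```text
t: 15.45
tool_pos: [0.4976, 0.2901, 0.0529]
eef_rot: [[-0.007, 0.001, 1.0], [-0.004, 1.0, -0.001], [-1.0, -0.004, -0.007]]
force: [-0.3, 0.5, -0.4]
opening: 0.0396
```

Emit:
play_rows --increments '[[[0,0,0],0,0.55],[[0,0,0],0,0.55]]'

```text
t: 15.65
tool_pos: [0.5024, 0.2932, 0.0596]
eef_rot: [[0.004, 0.0, 1.0], [0.002, 1.0, -0.0], [-1.0, 0.002, 0.004]]
force: [0.4, 1.1, -0.1]
opening: 0.0399
```

Emit:
play_rows --increments '[[[0.4,-0.05,-0.05],0,0.55],[[0,0,0],0,0.55],[[0,0,0],0,0.55],[[0,0,0],0,0.55]]'

```text
t: 16.05
tool_pos: [0.4998, 0.2919, 0.053]
eef_rot: [[0.001, -0.0, 1.0], [0.0, 1.0, 0.0], [-1.0, 0.0, 0.001]]
force: [0.4, 0.5, 0.6]
opening: 0.0398
```

```bash
python3 - <<'E'
from h import *
o=st();w=snap('wrist','w13');b=snap('scene','sc13')
cv2.imwrite('pics/c13.png',np.hstack([cv2.resize(w['color'][210:330,240:400],(400,300),interpolation=cv2.INTER_CUBIC),cv2.resize(b['color'][290:365,400:500],(400,300),interpolation=cv2.INTER_CUBIC)]))
E
```

```text
t 16.05
joints [ 2.782200e+01  1.526840e+01  1.130841e+02  1.100000e-03  5.160400e+01
 -6.219380e+01]
tool_pos [0.4998 0.2919 0.053 ]
force [0.3941 0.472  0.58  ]
opening 0.0398
```

View pics/c13.png

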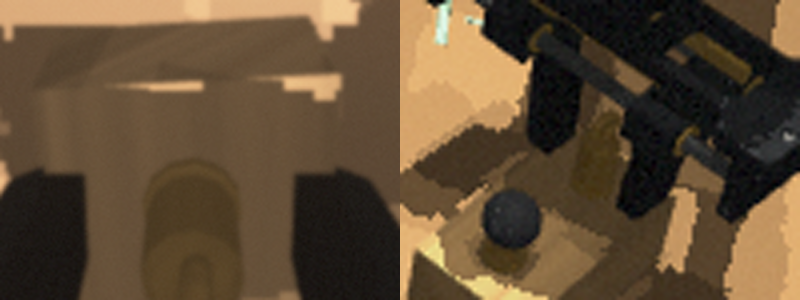

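Emit:
play_rows --increments '[[[0.05,0.02,0.12],0,0.6],[[0,0,0],0,0.8],[[0,0,0],0,1],[[0,0,0],0,1],[[0,0,0],0,1]]' --squeeze 35

```text
t: 16.65
tool_pos: [0.5008, 0.2919, 0.0519]
eef_rot: [[-0.0, -0.0, 1.0], [-0.0, 1.0, 0.0], [-1.0, -0.0, -0.0]]
force: [0.4, 0.6, -1.1]
opening: 0.0171
```

```bash
python3 - <<'E'
from h import *
o=st();w=snap('wrist','w14')
cv2.imwrite('pics/w14c.png',cv2.resize(w['color'][230:350,240:400],(800,600),interpolation=cv2.INTER_CUBIC))
tp=o['tool_pos']
for z in (-.003,.010,.024,.04): print(z,proj(w,tp+[0,.0011,z]))
E
```

```text
t 16.65
joints [ 2.777960e+01  1.546440e+01  1.129731e+02  1.000000e-03  5.156880e+01
 -6.223470e+01]
tool_pos [0.5008 0.2919 0.0519]
force [ 0.355   0.6273 -1.051 ]
opening 0.0171
-0.003 [315.91584437 292.64005298]
0.01 [315.95320361 306.29280178]
0.024 [316.00085716 323.70755125]
0.04 [316.06784868 348.18927128]
```

View pics/w14c.png

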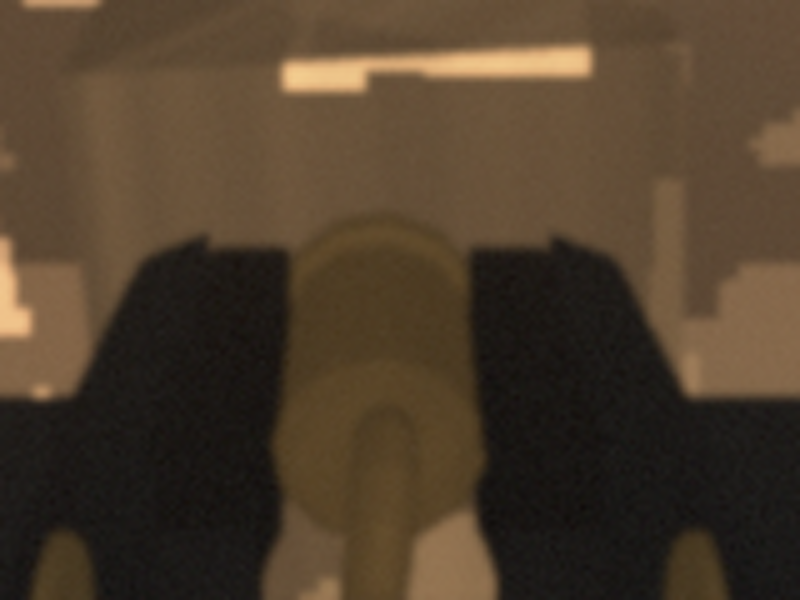

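Emit:
play_rows --increments '[[[-2,0,0],0,1],[[-4,0,0],0,1],[[-4.5,0,0],0,1],[[-4.8,0,0],0,1],[[-4.8,0,0],0,1]]'

```text
t: 17.2
tool_pos: [0.5002, 0.2916, 0.2543]
eef_rot: [[-0.001, -0.0, 1.0], [-0.001, 1.0, 0.0], [-1.0, -0.001, -0.001]]
force: [1.6, 0.4, -0.4]
opening: 0.0169
```

```bash
python3 - <<'E'
from h import *
w=load('w14');tp=np.array([.5008,.2919,.0519])
for dx in(-.002,-.001,0,.001):
  print(dx,proj(w,tp+[dx-.01,.001,.049-.0519])[1],proj(w,tp+[dx+.009,.001,.075-.0519])[1],proj(w,tp+[dx-.009,.001,.075-.0519])[1])
o=st();w=snap('wrist','w15')
cv2.imwrite('pics/w15c.png',cv2.resize(w['color'][230:350,240:400],(800,600),interpolation=cv2.INTER_CUBIC))
E
```

```text
-0.002 270.2122746459107 337.05378091526615 298.8825901268719
-0.001 272.1340038954881 339.08847141883945 301.08316705350387
0 274.0485116938931 341.1145015370332 303.27400442571223
0.001 275.955838669813 343.1319264450658 305.45516676030456
t 17.2
joints [ 2.777860e+01  4.259700e+00  1.028347e+02 -1.700000e-03  7.296680e+01
 -6.223270e+01]
tool_pos [0.5002 0.2916 0.2543]
force [ 1.5573  0.4362 -0.4273]
opening 0.0169
```

View pics/w15c.png

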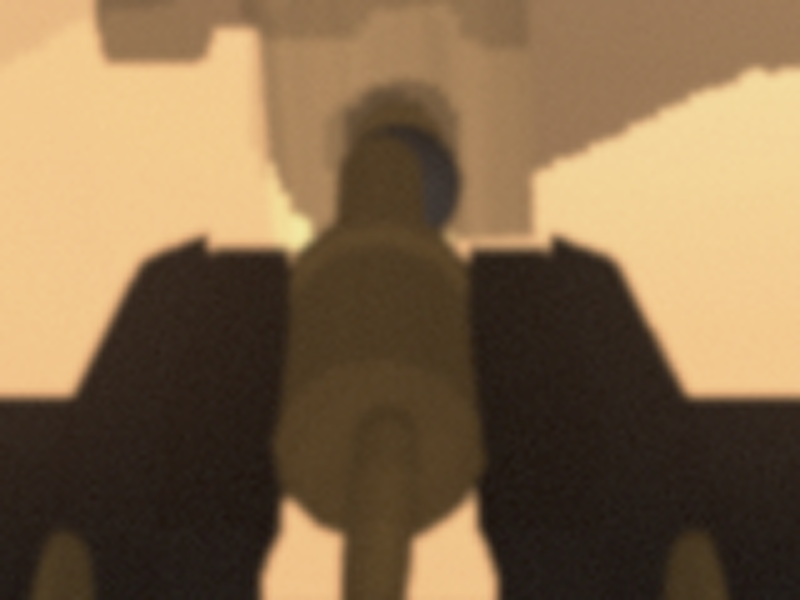

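Emit:
play_rows --increments '[[[-0.5,-4.5,0.9],0,1],[[0,-4.5,0.9],0,1],[[0,-4.5,0.9],0,1],[[0,-4.5,0.9],0,1],[[0,-3.5,0.7],0,1]]'

```text
t: 17.75
tool_pos: [0.5437, 0.0746, 0.2577]
eef_rot: [[-0.0, 0.0, 1.0], [-0.001, 1.0, -0.0], [-1.0, -0.001, -0.0]]
force: [-0.0, 0.8, -0.4]
opening: 0.017
```

Emit:
play_rows --increments '[[[0,-2.5,0.5],0,1],[[0,-0.9,0.15],0,1],[[1,0,0],0,1],[[0,0,0],0,1],[[0,0,0],0,1]]'

```text
t: 18.25
tool_pos: [0.5496, 0.0442, 0.247]
eef_rot: [[-0.002, -0.002, 1.0], [0.0, 1.0, 0.002], [-1.0, 0.0, -0.002]]
force: [0.3, -0.1, -1.4]
opening: 0.0168
```

Emit:
play_rows --increments '[[[0,0,0],0,1],[[0,0,0],0,1]]'

```text
t: 18.45
tool_pos: [0.5504, 0.0439, 0.2482]
eef_rot: [[0.0, -0.002, 1.0], [0.0, 1.0, 0.002], [-1.0, 0.0, 0.0]]
force: [-0.3, -1.0, -1.7]
opening: 0.0172
```

Emit:
play_rows --increments '[[[1.2,-0.17,0],0,1],[[0,0,0],0,1],[[0,0,0],0,1],[[0,0,0],0,1]]'

```text
t: 18.85
tool_pos: [0.5503, 0.0412, 0.2359]
eef_rot: [[-0.0, -0.0, 1.0], [-0.0, 1.0, 0.0], [-1.0, -0.0, -0.0]]
force: [0.1, -0.2, -0.3]
opening: 0.0169
```

```bash
python3 - <<'E'
from h import *
o=st();a=snap('side','s16');b=snap('scene','sc16');w=snap('wrist','w16')
R=lambda c,u,v:cv2.resize(c['color'][v:v+60,u:u+80],(400,300),interpolation=cv2.INTER_CUBIC)
cv2.imwrite('pics/c16.png',np.vstack([np.hstack([R(b,302,190),R(a,273,207)]),np.hstack([cv2.resize(w['color'][200:350,220:420],(400,300)),R(b,302,160)])]))
E
```

```text
t 18.85
joints [ 1.697100e+00  1.909400e+00  1.072722e+02  2.000000e-04  7.083190e+01
 -8.830850e+01]
tool_pos [0.5503 0.0412 0.2359]
force [ 0.1032 -0.1609 -0.3014]
opening 0.0169
```

View pics/c16.png

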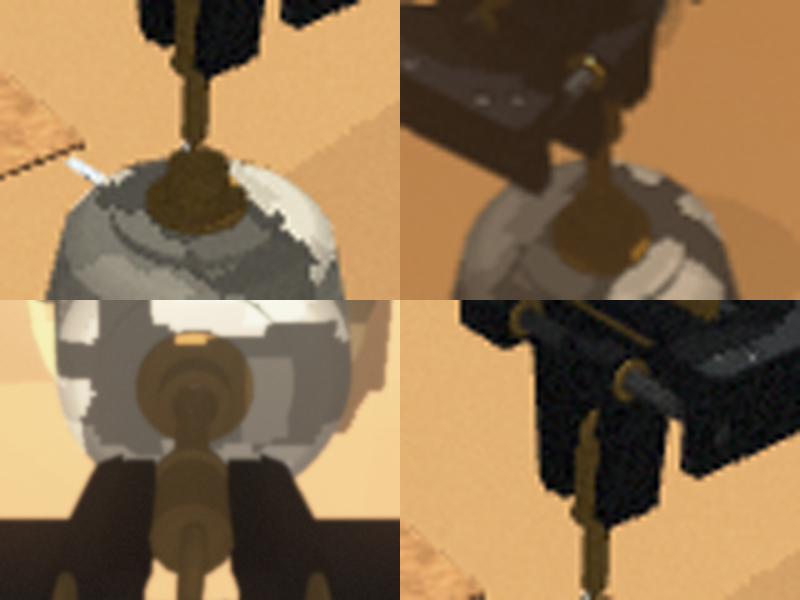

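Emit:
play_rows --increments '[[[0.4,0.1,-0.05],0,1],[[0.4,0,0],0,1],[[0.2,0,0],0,1],[[0,0,0],0,1],[[0,0,0],0,1]]'

```text
t: 19.5
tool_pos: [0.5498, 0.0422, 0.2258]
eef_rot: [[-0.0, -0.0, 1.0], [-0.0, 1.0, 0.0], [-1.0, -0.0, -0.0]]
force: [0.4, 0.2, -0.4]
opening: 0.0168
```

Emit:
play_rows --increments '[[[0.3,0,0],0,1],[[0.2,0,0],0,1],[[0,0,0],0,1],[[0,0,0],0,1]]'

```text
t: 19.9
tool_pos: [0.5498, 0.0423, 0.2209]
eef_rot: [[-0.0, -0.0, 1.0], [0.0, 1.0, 0.0], [-1.0, 0.0, -0.0]]
force: [-0.2, -0.7, -1.1]
opening: 0.0171
```

Emit:
play_rows --increments '[[[0.3,0,0],0,1],[[0.3,0,0],0,1],[[0.3,0,0],0,1],[[0.1,0,0],0,1],[[0,0,0],0,1]]'

```text
t: 20.4
tool_pos: [0.5496, 0.0423, 0.2106]
eef_rot: [[-0.001, -0.0, 1.0], [-0.0, 1.0, 0.0], [-1.0, -0.0, -0.001]]
force: [1.1, 0.2, -1.1]
opening: 0.0168
```

Emit:
play_rows --increments '[[[0.3,0,0],0,1],[[0.3,0,0],0,1],[[0.3,0,0],0,1],[[0.1,0,0],0,1],[[0,0,0],0,1]]'

```text
t: 20.9
tool_pos: [0.5496, 0.0423, 0.2006]
eef_rot: [[-0.001, -0.0, 1.0], [-0.0, 1.0, 0.0], [-1.0, -0.0, -0.001]]
force: [-0.3, 0.3, -1.2]
opening: 0.0172
```

Emit:
play_rows --increments '[[[0.2,0,0],0,1],[[0.2,0,0],0,1],[[0.2,0,0],0,1],[[0.1,0,0],0,1],[[0,0,0],0,1]]'

```text
t: 21.4
tool_pos: [0.5497, 0.0423, 0.1937]
eef_rot: [[-0.0, -0.0, 1.0], [-0.0, 1.0, 0.0], [-1.0, -0.0, -0.0]]
force: [-0.6, 0.4, -0.7]
opening: 0.0168
```

Emit:
play_rows --increments '[[[0.1,0,0],0,1],[[0.1,0,0],0,1],[[0,0,0],0,1],[[0,0,0],0,1]]'

```text
t: 21.8
tool_pos: [0.5498, 0.0423, 0.192]
eef_rot: [[-0.0, -0.0, 1.0], [-0.0, 1.0, 0.0], [-1.0, -0.0, -0.0]]
force: [0.8, 1.4, -0.7]
opening: 0.017
```

Emit:
play_rows --increments '[[[0.06,0,0],0,1],[[0.04,0,0],0,1],[[0,0,0],0,1]]'

```text
t: 22.1
tool_pos: [0.5498, 0.0423, 0.191]
eef_rot: [[-0.0, -0.0, 1.0], [-0.0, 1.0, 0.0], [-1.0, -0.0, -0.0]]
force: [0.2, 0.6, -1.3]
opening: 0.017
```

Emit:
play_rows --increments '[[[0.05,0,0],0,1],[[0,0,0],0,1],[[0,0,0],0,1]]'

```text
t: 22.4
tool_pos: [0.55, 0.0422, 0.1909]
eef_rot: [[0.0, -0.0, 1.0], [-0.0, 1.0, 0.0], [-1.0, -0.0, 0.0]]
force: [-1.1, 0.3, 2.6]
opening: 0.017
```

Emit:
play_rows --increments '[[[0.05,0,0],0,1],[[0,0,0],0,1],[[0,0,0],0,1]]'

```text
t: 22.7
tool_pos: [0.5501, 0.0423, 0.1908]
eef_rot: [[0.001, -0.0, 1.0], [-0.0, 1.0, 0.0], [-1.0, -0.0, 0.001]]
force: [-2.8, 0.4, 4.8]
opening: 0.0176
```

Contact exactly at the expected home height (0.191). Relieve, release and retreat straight up.

Emit:
play_rows --increments '[[[-0.08,0,0],0,1],[[0,0,0],0,0.9],[[0,0,0],0,0.75],[[0,0,0],0,0.6],[[0,0,0],0,0.5]]'

```text
t: 23.2
tool_pos: [0.5496, 0.0423, 0.1904]
eef_rot: [[-0.001, -0.0, 1.0], [0.0, 1.0, 0.0], [-1.0, 0.0, -0.001]]
force: [0.3, 0.9, -0.4]
opening: 0.0359
```

Emit:
play_rows --increments '[[[0,0,0],0,0.5],[[-1,0,0],0,0.4],[[-3,0,0],0,0.3],[[-4,0,0],0,0.3],[[-4,0,0],0,0.3]]'

```text
t: 23.7
tool_pos: [0.5494, 0.0422, 0.3123]
eef_rot: [[-0.001, -0.0, 1.0], [0.0, 1.0, 0.0], [-1.0, 0.0, -0.001]]
force: [0.1, -0.6, 0.6]
opening: 0.0616
```

Emit:
play_rows --increments '[[[0,4,-4],0,0.2],[[0,4,-4],0,0.2],[[0,4,0],0,0.2],[[0,0,0],0,0.2],[[0,0,0],0,0.2]]'

```text
t: 24.2
tool_pos: [0.4791, 0.1536, 0.3116]
eef_rot: [[0.001, -0.003, 1.0], [-0.0, 1.0, 0.003], [-1.0, -0.0, 0.001]]
force: [0.2, 0.0, 0.7]
opening: 0.0703
```

```bash
python3 - <<'E'
from h import *
o=st();a=snap('side','s17');b=snap('scene','sc17')
R=lambda c,u,v:cv2.resize(c['color'][v:v+75,u:u+100],(400,300),interpolation=cv2.INTER_CUBIC)
cv2.imwrite('pics/c17.png',np.vstack([np.hstack([R(b,292,175),R(a,263,192)]),np.hstack([cv2.resize(b['color'],(400,300)),cv2.resize(a['color'],(400,300))])]))
h=np.array([.5493,.0422,.184])
for c in(b,a): print([proj(c,h+[0,0,z]).round(1).tolist() for z in(0,.046)])
E
```

```text
t 24.2
joints [ 1.495490e+01 -5.993800e+00  1.069617e+02 -3.050000e-02  7.897240e+01
 -7.518700e+01]
tool_pos [0.4791 0.1536 0.3116]
force [0.2029 0.022  0.667 ]
opening 0.0703
[[341.2, 222.8], [342.0, 202.8]]
[[312.5, 248.0], [312.3, 233.0]]
```

View pics/c17.png

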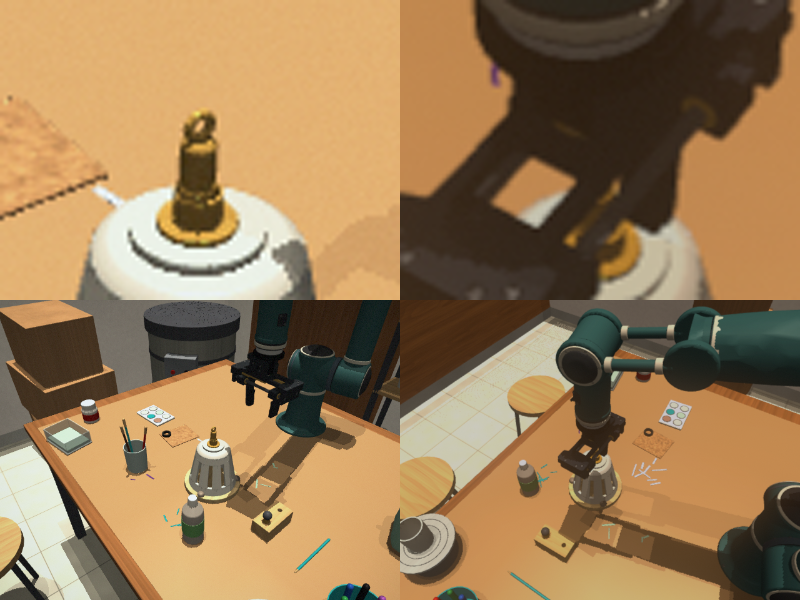

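The hanger stands upright on the neck. Its ring top is at crop (203,112), against about (200,111) predicted for fully home, and the flange is flat on the collar. Finial, grommet, bottle, pot, palette and pencil are all in place.

```bash
python3 - <<'E'
from h import *
print(job.sign_off())
E
```

```text
the job is handed in; nothing more can be done
None
```

The bushing is pressed home in the lantern and the hanger stands fully home on its neck. I handed the job in at about 24 s of the 67 s allowed.

- **Bushing:** The nose went into the hole on the first try. The push stayed around 5 N on the way down. It then stopped dead with the flange at collar height, and I seated it with about 16–18 N, well under the 3 kg limit. Pictures show the flange flat on the collar.
- **Hanger:** It slid through the bore with no side load and touched down at the expected home height. The released ring top was within about 1 px of where it should be if fully home.
- **Last checks:** The final scene picture shows the hanger upright, the gripper clear of everything, and the finial and other things where they were.
- **What disagreed:** The wrist camera read about 1 mm off the gripper's own position in both x and y. The arm also took about 0.3 s to settle after fast moves, so I relied on settled readings. In the last side picture the gripper hid most of the hanger, so that final check rests on the scene camera and the contact height.

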